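# Find the heavy side of a microtome handwheel by feel and hold it down

## Task

The balance weight has slipped round inside this microtome's handwheel and nobody can see where it sits now. Turn the wheel by hand, at least one full turn, feeling where it is heavy, then bring its heavy side straight down and hold it there by the crank handle: finish while still holding the handle, so that I can clamp the weight again. Leave the things lying beside the machine alone.

Things in the scene. Friction and masses are not known exactly. Their poses are not given: they have to be found in the camera images.
- microtome: Rotary microtome, cream and blue on a grey base, bolted down. Origin on the bench below the centre of the handwheel's outer face; z up, +y along the wheel's axis out of the machine, +x to its front (knife). In this frame, mm: housing x -130..150, y -313..-53, z to 264; base x -140..310, y -323..-43, z to 30; specimen head and knife x 150..295, y -235..-52, z to 200.
- wheel_centre (a point): Centre of the handwheel's outer face, on its axis, 155 mm above the bench; axes as the microtome's. The wheel is a closed disc, black with a grey face, 160 mm in diameter, 28 mm thick (y -28..0); beyond y = 0 there is only the crank handle. The slipped weight inside (about 0.5 kg, 50 mm from the axis, jammed fast) can be anywhere round the wheel; all else in it is balanced.
- handwheel (a joint): Angle of the wheel, rad, no stops, counts on over turns, starts within 0.8 of 0. 0 = crank straight up; grows as the crank goes from the top to the machine's front: crank = 60 mm x (sin, cos) in the microtome's x, z. It stays where left: bearing drag 0.34 N m all round; the weight adds or takes off up to 0.2 to 0.31. Hardest to turn as the heavy side rises past axis height, easiest as it sinks past it.
- crank: The wheel's crank handle: smooth white round grip, 24 mm in diameter, 78 mm long, parallel to the wheel's axis and 60 mm from it. It revolves freely on its pin, so a hand keeps its own direction all the way round. It takes 0.5 to 11 N along the circle to crank; at rest the drag may push either way. Origin at the grip's inner end, 12 mm from the wheel's face; y along the grip, outwards.
- crank_grip (a point): Middle of the crank handle, on its axis, 55 mm out from the wheel's face; y along the handle, outwards.
- slide_box: Closed blue microscope slide box 100 x 86 x 34 mm, loose, a bystander; origin at the centre of its underside.
- ore_mount: Black round resin mount with a polished ore piece, 30 mm in diameter, 20 mm high, loose, a bystander; origin at the centre of its underside.
- marker: White marker pen with red cap, 127 mm long, 18 mm thick, lying along its x, loose, a bystander; origin under its middle.
- brush: Small brush with a wooden handle, 170 mm long, lying along its x, loose, a bystander.

How it is judged (in metres and radians):
On the way:
1. the handwheel has been turned one full turn, either way ((value of joint handwheel above 5.3 rad or value of joint handwheel below -5.3 rad)).
At the end, for the whole second after the job is handed in: The heavy side (weight_c0, the hidden weight's centre) points straight down within 20 degrees, the wheel stands still and the fingers hold the crank handle with at least 5 N (height (world z) of weight_c0 below 0.108 m and velocity of joint handwheel between -0.05 and 0.05 rad/s and contact force between the fingers and crank above 5 N); the arm keeps its last pose, push and grip.
It fails at once if a bystander is moved by more than 20 mm (distance of any of slide_box, ore_mount, marker, brush from where it was at the start of the episode above 0.02 m).
It also fails if it takes over 48 s, if anything falls off the work surface, if the arm or the gripper's body presses on something with over 40 N, if the wrist force passes 120 N, or if a joint passes its speed limit or range.

## Robot

A 6-joint arm with a two-finger parallel gripper is mounted at the origin on the work surface. World frame = base frame: x ahead of the robot, y to its left, z up, the work surface at z = 0. Lengths are in mm, angles in rad, forces in N, time in s.
With the tool pointing down it reaches from about 425 to 925 mm from the base axis. Payload 12.5 kg.
Tool frame: the origin (TCP) lies midway between the tips of the shut fingers; the grasp point (between the pads) lies 19 mm behind it; z points along the fingers, y is the line along which they close (so a half turn about z gives the same grasp; the last joint's range is limited). The gripper opens to 85 mm and grips with 20 to 120 N. Pads are 22 mm wide; open, the fingers measure 114 mm over their backs; the gripper's body (76 mm by 85 mm) begins 54 mm behind the grasp point. The pads swing forward as they close: fully open they stand 13 mm farther back than shut.
Start: joints at [-1.266, 0.491, 1.559, -0, 1.092, -0.106], TCP at [249.613, -573.008, 231.327] pointing down, gripper open.
Joint ranges: [-3.1, 3.1], [-0.84, 2.19], [0.05, 2.79], [-1.13, 4.28], [0.06, 2.93], [-2.69, 2.69]. Speed limits (rad/s): [2.22, 2.22, 2.79, 3.14, 3.14, 3.14].

## Interface

Orientations are given as a unit quaternion [w, x, y, z].
In Python, from bench import ctrl gives the robot as it stands. The module is installed in compiled form; this text tells all that it offers.
- The arm moves only by the shell command python3 -m creep 'ROWS'. ROWS is JSON, a list of rows, each an object of numbers: "hand": the closure in counts, from 0 (fully open) to 255 (shut); "tx", "ty", "tz": the shift along the world's x, y, z in mm; "rx", "ry", "rz": the turn, a rotation vector about the world's x, y, z in degrees. In form: [{"hand": .., "tx": .., "ty": .., "tz": .., "rx": .., "ry": .., "rz": ..}, ...]. A call has 1 to 12 rows; each row shifts and turns the commanded pose from where the row before left it; what a row does not reach is not made up. A row lasts 1/12 s, in which the tool goes at most 41.7 mm and 7.16 degrees, less where a joint would pass 70% of its speed; a pose out of reach is approached as far as the arm can. A call is refused whole if a number of a shift passes 41.7 or a number of a turn 7.16, either way. A call with a gripper value outside its range is refused whole. The fingers move at their own pace and stop on an object; the grip force is fixed at half the most. Time passes only in rows, so rows that do not move let the fingers close. It gives the time, the measured TCP pose, the force, the opening and the grip force at its end, in the units of the state.
- ctrl.get_obs(): the state, without advancing time (a new reading comes with each control period).
- ctrl.snapshot(name): name is "scene" or "top"; returns the picture (420x560x3 uint8, red, green, blue); there is no depth.
- ctrl.camera_params(name): a dict with "camera_matrix" (3x3 intrinsics, pixels), "k1" (the pictures are not rectified: a ray, as slopes to the right and down, at radius r is drawn at 1 + k1 r^2 times it, then the intrinsics apply), "extrinsics" (4x4, takes a point from world to camera coordinates). Camera axes: x right, y down, z forward; pixel columns grow to the right and rows downward; lengths in mm; the calibration is good to about 2 mm. A picture is of the moment at which its call begins. camera_params takes no time and is no camera call.
- ctrl.hand_in(): hands the job in; it is judged then, once.
The state is a dict: "time": time; "q": joint angles; "qd": joint speeds; "joint_torque": joint torques, N m; "eef_pos": TCP position; "tool_rot": TCP orientation; "wrist_force": force on the tool from outside, world axes, zero at the start; "wrist_torque": the same for the moment, N m; "finger_gap": finger opening in mm; "finger_force": force on a finger pad.
Only numpy, scipy, OpenCV 4.12 (cv2) and the standard library are available. Lean on these libraries where they do the work, as an engineer would, in place of code of your own. Each camera call takes 0.05 s, during which the arm holds its last target. There are 200 camera calls.

## Working session

There is one attempt and no reset: what is moved stays moved. The work goes in short steps, Python scripts to look and compute and a shell command to move; the robot and the scene stay as the last step left them, time stands still between calls to the robot, and variables do not carry over. Pictures are saved under pics/ and viewed, at most 10 in all, crops included, and the job is handed in when it is done.

```bash
mkdir -p pics; python3 - <<'E'
from bench import ctrl
import cv2
for n in("scene","top"):
    cv2.imwrite(f"pics/{n}0.png",ctrl.snapshot(n)[:,:,::-1]); p=ctrl.camera_params(n); print(n,p)
o=ctrl.get_obs();print(o)
E
```

```text
scene {'camera_matrix': array([[441.54186878,   0.        , 274.70626778],
       [  0.        , 441.54186878, 214.82855964],
       [  0.        ,   0.        ,   1.        ]]), 'k1': 0.017531668494454554, 'extrinsics': array([[-5.29643271e-01,  8.48198478e-01,  6.11116839e-03,
         5.61608478e+01],
       [ 6.78535047e-01,  4.28001087e-01, -5.96996868e-01,
        -4.15340730e+02],
       [-5.08987422e-01, -3.12048732e-01, -8.02220290e-01,
         1.34872924e+03],
       [ 0.00000000e+00,  0.00000000e+00,  0.00000000e+00,
         1.00000000e+00]])}
top {'camera_matrix': array([[421.31573862,   0.        , 284.59988389],
       [  0.        , 421.31573862, 206.66178996],
       [  0.        ,   0.        ,   1.        ]]), 'k1': -0.12058410565633945, 'extrinsics': array([[-1.86907106e-01, -9.82366373e-01, -4.69495790e-03,
         3.45344034e+02],
       [-9.57978771e-01,  1.83321429e-01, -2.20612618e-01,
         5.23578103e+02],
       [ 2.17583104e-01, -3.67363960e-02, -9.75350209e-01,
         8.21671029e+02],
       [ 0.00000000e+00,  0.00000000e+00,  0.00000000e+00,
         1.00000000e+00]])}
{'time': 0.1, 'q': array([-1.26560418e+00,  4.91519681e-01,  1.55935349e+00,  4.11633938e-06,
        1.09170477e+00, -1.05560635e-01]), 'qd': array([ 0.00020403, -0.00215617, -0.00038434, -0.00120945, -0.00046406,
        0.00079753]), 'joint_torque': array([ 1.51882989e-03, -6.19450235e+01, -2.62025285e+01, -9.36308925e-05,
        2.91802033e-03, -6.87945573e-06]), 'eef_pos': array([ 249.55154268, -572.81908146,  230.78556257]), 'tool_rot': array([-4.90373972e-04,  9.78984369e-01,  2.03934700e-01, -4.72751398e-05]), 'wrist_force': array([-0.93866979,  1.09735492,  0.48286274]), 'wrist_torque': array([0.04569019, 0.02083723, 0.02638734]), 'finger_force': 0.0, 'finger_gap': 85.48991692794905}
```

View pics/scene0.png

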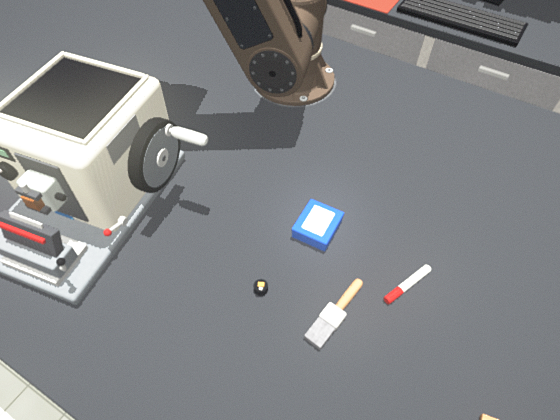

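View pics/top0.png

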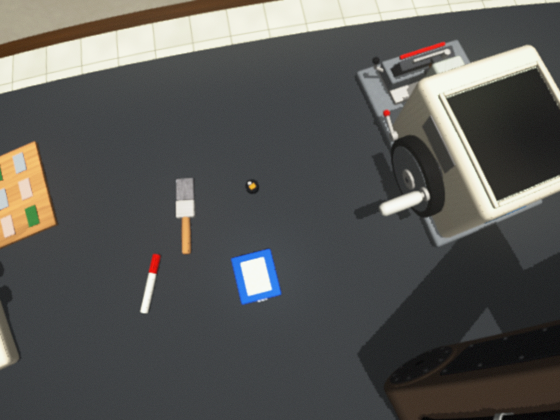

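The scene view shows the wheel around (158,155) with the crank from (168,130) to (204,139). The top view shows the wheel at (412,178) and the crank from (427,196) to (384,209). The bystanders lie well away from both. Next I'll enlarge these regions.

```bash
python3 - <<'E'
import cv2,numpy as np
a=cv2.imread("pics/scene0.png")[105:205,115:215];b=cv2.imread("pics/top0.png")[125:225,360:460]
z=[cv2.resize(i,None,fx=4,fy=4,interpolation=cv2.INTER_CUBIC) for i in(a,b)]
cv2.imwrite("pics/z.png",np.hstack(z))
E
```

```text
(no output)
```

View pics/z.png

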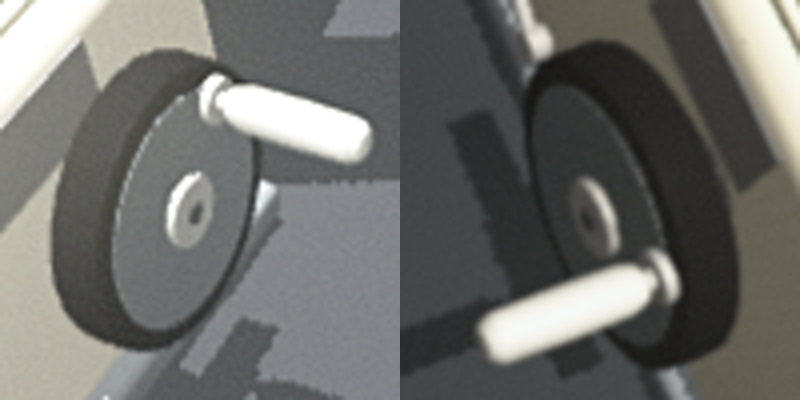

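```bash
cat >h.py <<'E'
import cv2,numpy as np
from bench import ctrl
C={n:ctrl.camera_params(n) for n in("scene","top")}
def und(n,p):
    c=C[n];return cv2.undistortPoints(np.array([p],float).reshape(-1,1,2),c["camera_matrix"],np.array([c["k1"],0,0,0,0.])).reshape(-1,2)
def tri(s,t):
    X=cv2.triangulatePoints(C["scene"]["extrinsics"][:3],C["top"]["extrinsics"][:3],und("scene",s).T,und("top",t).T)
    return (X[:3]/X[3]).T
def proj(n,P):
    c=C[n];E=c["extrinsics"];return cv2.projectPoints(np.array(P,float).reshape(-1,3),cv2.Rodrigues(E[:3,:3])[0],E[:3,3],c["camera_matrix"],np.array([c["k1"],0,0,0,0.]))[0].reshape(-1,2)
E
python3 - <<'E'
from h import *
P=tri([(163,157.75),(204,139.5),(171.2,130.5)],[(408.7,178.8),(382.8,209.6),(422,194.5)])
print(P.round(1))
for n in C: print(proj(n,P).round(1).tolist())
d=P[1]-P[2];print(np.linalg.norm(d),d/np.linalg.norm(d),np.degrees(np.arctan2(-d[0],d[1])))
ins=P[2]-P[0];print(np.linalg.norm(ins-d*(ins@d)/(d@d)))
# wheel frame
E
```

```text
[[565.6   4.2 153.9]
 [509.7  78.7 198.9]
 [523.2   2.2 196.6]]
[[161.9, 157.4], [203.5, 139.4], [170.4, 130.2]]
[[407.7, 179.7], [382.3, 210.0], [421.3, 195.1]]
77.77444205065768 [-0.17366851  0.98433499  0.03039538] 10.005853697186833
59.806468079317064
```

```bash
python3 -m creep '[{"tz":30},{"tz":30},{"tz":30},{"tz":25},{"tx":11,"ty":25,"rz":3},{"tx":11,"ty":25,"rz":3},{"tx":11,"ty":25,"rz":3},{"tx":11,"ty":25,"rz":3},{"tx":11,"ty":25,"rz":3},{"tx":11,"ty":25,"rz":3},{"tx":11,"ty":25,"rz":3},{"tx":11,"ty":25,"rz":3}]'
python3 -m creep '[{"tx":11,"ty":25,"rz":3.5},{"tx":11,"ty":25,"rz":3.5},{"tx":11,"ty":25,"rz":3.5},{"tx":11,"ty":25,"rz":3.5},{"tx":11,"ty":25,"rz":3.5},{"tx":11,"ty":25,"rz":3.5},{"tx":11,"ty":25,"rz":3.5},{"tx":11,"ty":25,"rz":3.5},{"tx":11,"ty":25,"rz":3.5},{"tx":11,"ty":25,"rz":3.5},{"tx":11,"ty":25,"rz":3.5},{"tx":11,"ty":25,"rz":3.5}]'
```

```text
invalid input
invalid input
```

```bash
python3 -m creep '[{"hand":0,"tx":0,"ty":0,"tz":30,"rx":0,"ry":0,"rz":0}]'; python3 -m creep '[{"hand":0,"tx":0,"ty":0,"tz":30}]'
```

```text
time: 0.18
eef_pos: [249.0, -571.2, 256.3]
tool_rot: [-0.005, 0.979, 0.204, -0.0]
wrist_force: [0.4, 0.2, 0.0]
finger_gap: 85.2
finger_force: 0.0invalid input
```

```bash
python3 -m creep '[{"hand":0,"tx":0,"ty":0,"tz":30,"rx":0,"ry":0,"rz":0},{"hand":0,"tx":0,"ty":0,"tz":30,"rx":0,"ry":0,"rz":0},{"hand":0,"tx":0,"ty":0,"tz":25,"rx":0,"ry":0,"rz":0},{"hand":0,"tx":11,"ty":25,"tz":0,"rx":0,"ry":0,"rz":3},{"hand":0,"tx":11,"ty":25,"tz":0,"rx":0,"ry":0,"rz":3},{"hand":0,"tx":11,"ty":25,"tz":0,"rx":0,"ry":0,"rz":3},{"hand":0,"tx":11,"ty":25,"tz":0,"rx":0,"ry":0,"rz":3},{"hand":0,"tx":11,"ty":25,"tz":0,"rx":0,"ry":0,"rz":3},{"hand":0,"tx":11,"ty":25,"tz":0,"rx":0,"ry":0,"rz":3},{"hand":0,"tx":11,"ty":25,"tz":0,"rx":0,"ry":0,"rz":3},{"hand":0,"tx":11,"ty":25,"tz":0,"rx":0,"ry":0,"rz":3},{"hand":0,"tx":11,"ty":25,"tz":0,"rx":0,"ry":0,"rz":3}]'
```

```text
time: 1.18
eef_pos: [348.8, -346.6, 346.1]
tool_rot: [-0.0, 0.904, 0.428, -0.0]
wrist_force: [0.8, 0.4, 0.1]
finger_gap: 85.0
finger_force: 0.0
```

```bash
python3 -m creep '[{"hand":0,"tx":11,"ty":25,"tz":0,"rx":0,"ry":0,"rz":3.5},{"hand":0,"tx":11,"ty":25,"tz":0,"rx":0,"ry":0,"rz":3.5},{"hand":0,"tx":11,"ty":25,"tz":0,"rx":0,"ry":0,"rz":3.5},{"hand":0,"tx":11,"ty":25,"tz":0,"rx":0,"ry":0,"rz":3.5},{"hand":0,"tx":11,"ty":25,"tz":0,"rx":0,"ry":0,"rz":3.5},{"hand":0,"tx":11,"ty":25,"tz":0,"rx":0,"ry":0,"rz":3.5},{"hand":0,"tx":11,"ty":25,"tz":0,"rx":0,"ry":0,"rz":3.5},{"hand":0,"tx":11,"ty":25,"tz":0,"rx":0,"ry":0,"rz":3.5},{"hand":0,"tx":11,"ty":25,"tz":0,"rx":0,"ry":0,"rz":3.5},{"hand":0,"tx":11,"ty":25,"tz":0,"rx":0,"ry":0,"rz":3.5},{"hand":0,"tx":11,"ty":25,"tz":0,"rx":0,"ry":0,"rz":3.5},{"hand":0,"tx":11,"ty":25,"tz":0,"rx":0,"ry":0,"rz":3.5}]'
```

```text
time: 2.18
eef_pos: [480.8, -46.6, 346.2]
tool_rot: [-0.0, 0.69, 0.724, -0.0]
wrist_force: [0.7, -1.0, -0.2]
finger_gap: 85.3
finger_force: 0.0
```

```bash
python3 -m creep '[{"hand":0,"tx":9,"ty":22,"tz":0,"rx":0,"ry":0,"rz":1.8},{"hand":0,"tx":9,"ty":22,"tz":0,"rx":0,"ry":0,"rz":1.8},{"hand":0,"tx":9,"ty":22,"tz":0,"rx":0,"ry":0,"rz":1.8},{"hand":0,"tx":9,"ty":22,"tz":0,"rx":0,"ry":0,"rz":1.8},{"hand":0,"tx":0,"ty":0,"tz":-40,"rx":0,"ry":0,"rz":0},{"hand":0,"tx":0,"ty":0,"tz":-40,"rx":0,"ry":0,"rz":0},{"hand":0,"tx":0,"ty":0,"tz":-16,"rx":0,"ry":0,"rz":0},{"hand":0,"tx":0,"ty":0,"tz":0,"rx":0,"ry":0,"rz":0}]'; python3 - <<'E'
import sys;sys.path.insert(0,'.')
from h import *
a=ctrl.snapshot("scene")[85:225,85:245,::-1];b=ctrl.snapshot("top")[85:225,330:490,::-1]
cv2.imwrite("pics/a.png",np.hstack([cv2.resize(i,None,fx=2.5,fy=2.5) for i in(a,b)]))
for k in range(3): ctrl.snapshot("top");print(ctrl.get_obs()["wrist_force"])
E
```

```text
time: 2.85
eef_pos: [515.0, 40.2, 246.6]
tool_rot: [-0.003, 0.644, 0.765, -0.002]
wrist_force: [-0.2, -0.2, 0.3]
finger_gap: 85.5
finger_force: 0.0
[0.09252192 0.1034408  0.74162501]
[-0.27970021 -0.47772339  0.59137953]
[ 0.6104703   0.36109514 -0.34260042]
```

View pics/a.png

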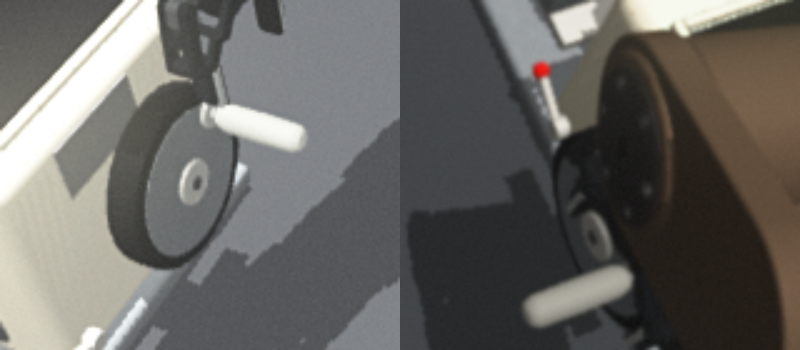

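```bash
python3 - <<'E'
from h import *
p=np.array([515,40.2,260]);u=np.array([.985,.174,0])
for n,o in(("scene",(85,85)),("top",(330,85))): print(n,((proj(n,[p+43*u,p-43*u])-o)*2.5+((400,0) if n=="top" else (0,0))).round())
E
```

```text
scene [[215.  99.]
 [269.  31.]]
top [[579. 215.]
 [633. 334.]]
```

The fingers straddle the crank where they were predicted to be: crop (575,205) and (630,320) in top, (215,90) in scene. Next I lower and close.

```bash
python3 -m creep '[{"hand":0,"tx":1.5,"ty":0,"tz":-25,"rx":0,"ry":0,"rz":0},{"hand":0,"tx":0,"ty":0,"tz":-25,"rx":0,"ry":0,"rz":0},{"hand":0,"tx":0,"ty":0,"tz":-20,"rx":0,"ry":0,"rz":0},{"hand":150,"tx":0,"ty":0,"tz":0,"rx":0,"ry":0,"rz":0},{"hand":255,"tx":0,"ty":0,"tz":0,"rx":0,"ry":0,"rz":0},{"hand":255,"tx":0,"ty":0,"tz":0,"rx":0,"ry":0,"rz":0},{"hand":255,"tx":0,"ty":0,"tz":0,"rx":0,"ry":0,"rz":0},{"hand":255,"tx":0,"ty":0,"tz":0,"rx":0,"ry":0,"rz":0},{"hand":255,"tx":0,"ty":0,"tz":0,"rx":0,"ry":0,"rz":0},{"hand":255,"tx":0,"ty":0,"tz":0,"rx":0,"ry":0,"rz":0}]'; python3 - <<'E'
from bench import ctrl
for i in range(4): ctrl.snapshot("top");o=ctrl.get_obs();print(o["wrist_force"].round(1),o["wrist_torque"].round(2),o["finger_gap"],o["finger_force"])
E
```

```text
time: 3.93
eef_pos: [517.3, 39.8, 181.3]
tool_rot: [-0.0, 0.644, 0.765, -0.0]
wrist_force: [-6.6, -2.1, 6.1]
finger_gap: 22.3
finger_force: 58.4
[-7.1 -2.   7.1] [-0.33  1.17  0.18] 22.11204082062264 58.423036336898804
[-8.2 -2.   7.2] [-0.34  1.18  0.15] 22.31634814966187 58.422735929489136
[-7.1 -1.5  6.8] [-0.33  1.11  0.11] 22.35849063118479 58.42180252075195
[-7.5 -2.3  6.4] [-0.33  1.12  0.11] 22.415837870249643 58.42169523239136
```

```bash
python3 - <<'E'
import numpy as np
t=np.radians(-45+10*np.arange(40));p=60*np.c_[np.sin(t)*.985,np.sin(t)*.174,np.cos(t)]
r=np.round(p);d=np.diff(r,axis=0).astype(int)
for i in range(0,39,3):print(i,d[i:i+3].tolist())
E
```

```text
0 [[8, 1, 7], [9, 2, 5], [10, 1, 4]]
3 [[10, 2, 2], [10, 2, 0], [10, 2, -2]]
6 [[10, 1, -4], [9, 2, -5], [8, 1, -7]]
9 [[6, 2, -8], [6, 0, -9], [3, 1, -9]]
12 [[2, 0, -11], [0, 0, -10], [-2, 0, -11]]
15 [[-3, -1, -9], [-6, 0, -9], [-6, -2, -8]]
18 [[-8, -1, -7], [-9, -2, -5], [-10, -1, -4]]
21 [[-10, -2, -2], [-10, -2, 0], [-10, -2, 2]]
24 [[-10, -1, 4], [-9, -2, 5], [-8, -1, 7]]
27 [[-6, -2, 8], [-6, 0, 9], [-3, -1, 9]]
30 [[-2, 0, 11], [0, 0, 10], [2, 0, 11]]
33 [[3, 1, 9], [6, 0, 9], [6, 2, 8]]
36 [[8, 1, 7], [9, 2, 5], [10, 1, 4]]
```

First 90° in short calls, to check that it behaves.

```bash
(python3 -m creep '[{"hand":255,"tx":8,"ty":1,"tz":7,"rx":0,"ry":0,"rz":0},{"hand":255,"tx":9,"ty":2,"tz":5,"rx":0,"ry":0,"rz":0},{"hand":255,"tx":10,"ty":1,"tz":4,"rx":0,"ry":0,"rz":0}]';echo
python3 -m creep '[{"hand":255,"tx":10,"ty":2,"tz":2,"rx":0,"ry":0,"rz":0},{"hand":255,"tx":10,"ty":2,"tz":0,"rx":0,"ry":0,"rz":0},{"hand":255,"tx":10,"ty":2,"tz":-2,"rx":0,"ry":0,"rz":0}]';echo
python3 -m creep '[{"hand":255,"tx":10,"ty":1,"tz":-4,"rx":0,"ry":0,"rz":0},{"hand":255,"tx":9,"ty":2,"tz":-5,"rx":0,"ry":0,"rz":0},{"hand":255,"tx":8,"ty":1,"tz":-7,"rx":0,"ry":0,"rz":0}]';echo) | tee log.txt
```

```text
time: 4.38
eef_pos: [543.2, 44.3, 196.8]
tool_rot: [-0.002, 0.644, 0.765, -0.001]
wrist_force: [-8.5, 6.3, -6.6]
finger_gap: 21.9
finger_force: 59.9

time: 4.63
eef_pos: [574.1, 49.9, 196.8]
tool_rot: [-0.001, 0.644, 0.765, -0.001]
wrist_force: [-8.1, -4.3, -2.0]
finger_gap: 22.1
finger_force: 60.6

time: 4.88
eef_pos: [601.2, 54.6, 180.7]
tool_rot: [-0.001, 0.644, 0.765, -0.001]
wrist_force: [-10.2, 4.7, -0.7]
finger_gap: 21.8
finger_force: 60.8
```

```bash
(python3 -m creep '[{"hand":255,"tx":6,"ty":2,"tz":-8,"rx":0,"ry":0,"rz":0},{"hand":255,"tx":6,"ty":0,"tz":-9,"rx":0,"ry":0,"rz":0},{"hand":255,"tx":3,"ty":1,"tz":-9,"rx":0,"ry":0,"rz":0}]';echo
python3 -m creep '[{"hand":255,"tx":2,"ty":0,"tz":-11,"rx":0,"ry":0,"rz":0},{"hand":255,"tx":0,"ty":0,"tz":-10,"rx":0,"ry":0,"rz":0},{"hand":255,"tx":-2,"ty":0,"tz":-11,"rx":0,"ry":0,"rz":0}]';echo
python3 -m creep '[{"hand":255,"tx":-3,"ty":-1,"tz":-9,"rx":0,"ry":0,"rz":0},{"hand":255,"tx":-6,"ty":0,"tz":-9,"rx":0,"ry":0,"rz":0},{"hand":255,"tx":-6,"ty":-2,"tz":-8,"rx":0,"ry":0,"rz":0}]';echo
python3 -m creep '[{"hand":255,"tx":-8,"ty":-1,"tz":-7,"rx":0,"ry":0,"rz":0},{"hand":255,"tx":-9,"ty":-2,"tz":-5,"rx":0,"ry":0,"rz":0},{"hand":255,"tx":-10,"ty":-1,"tz":-4,"rx":0,"ry":0,"rz":0}]';echo) | tee -a log.txt
```

```text
time: 5.13
eef_pos: [615.9, 57.3, 154.1]
tool_rot: [-0.001, 0.644, 0.765, -0.001]
wrist_force: [-9.3, -1.8, 2.4]
finger_gap: 22.1
finger_force: 61.0

time: 5.38
eef_pos: [615.8, 57.3, 122.5]
tool_rot: [-0.001, 0.644, 0.765, -0.001]
wrist_force: [-13.2, -2.5, 7.7]
finger_gap: 21.9
finger_force: 61.5

time: 5.63
eef_pos: [601.3, 54.5, 96.8]
tool_rot: [-0.001, 0.644, 0.765, -0.0]
wrist_force: [-10.3, 8.7, 11.9]
finger_gap: 22.2
finger_force: 61.9

time: 5.88
eef_pos: [575.5, 50.2, 81.1]
tool_rot: [0.001, 0.644, 0.765, 0.001]
wrist_force: [0.5, -3.4, 9.1]
finger_gap: 22.1
finger_force: 61.6
```

```bash
(python3 -m creep '[{"hand":255,"tx":-10,"ty":-2,"tz":-2,"rx":0,"ry":0,"rz":0},{"hand":255,"tx":-10,"ty":-2,"tz":0,"rx":0,"ry":0,"rz":0},{"hand":255,"tx":-10,"ty":-2,"tz":2,"rx":0,"ry":0,"rz":0}]';echo
python3 -m creep '[{"hand":255,"tx":-10,"ty":-1,"tz":4,"rx":0,"ry":0,"rz":0},{"hand":255,"tx":-9,"ty":-2,"tz":5,"rx":0,"ry":0,"rz":0},{"hand":255,"tx":-8,"ty":-1,"tz":7,"rx":0,"ry":0,"rz":0}]';echo
python3 -m creep '[{"hand":255,"tx":-6,"ty":-2,"tz":8,"rx":0,"ry":0,"rz":0},{"hand":255,"tx":-6,"ty":0,"tz":9,"rx":0,"ry":0,"rz":0},{"hand":255,"tx":-3,"ty":-1,"tz":9,"rx":0,"ry":0,"rz":0}]';echo
python3 -m creep '[{"hand":255,"tx":-2,"ty":0,"tz":11,"rx":0,"ry":0,"rz":0},{"hand":255,"tx":0,"ty":0,"tz":10,"rx":0,"ry":0,"rz":0},{"hand":255,"tx":2,"ty":0,"tz":11,"rx":0,"ry":0,"rz":0}]';echo
python3 -m creep '[{"hand":255,"tx":3,"ty":1,"tz":9,"rx":0,"ry":0,"rz":0},{"hand":255,"tx":6,"ty":0,"tz":9,"rx":0,"ry":0,"rz":0},{"hand":255,"tx":6,"ty":2,"tz":8,"rx":0,"ry":0,"rz":0}]';echo
python3 -m creep '[{"hand":255,"tx":8,"ty":1,"tz":7,"rx":0,"ry":0,"rz":0},{"hand":255,"tx":9,"ty":2,"tz":5,"rx":0,"ry":0,"rz":0},{"hand":255,"tx":10,"ty":1,"tz":4,"rx":0,"ry":0,"rz":0}]';echo) | tee -a log.txt
cat >fit.py <<'E'
import re,numpy as np
from scipy.optimize import least_squares
t=open("log.txt").read()
g=lambda k:np.array([eval(s) for s in re.findall(k+r": (\[.*?\])",t)])
P,F=g("eef_pos"),g("wrist_force");u=np.array([.985,.174,0])
x,z=P@u,P[:,2];s=least_squares(lambda c:np.hypot(x-c[0],z-c[1])-c[2],[559,139,60]).x
th=np.unwrap(np.arctan2(x-s[0],z-s[1]));dirn=np.sign(np.gradient(th))
Fx,Fz=F@u,F[:,2]
T=-(Fx*np.cos(th)-Fz*np.sin(th))*.06  # hand torque on wheel, + = growing angle
R=Fx*np.sin(th)+Fz*np.cos(th)
A=np.c_[dirn,np.sin(th),np.cos(th)];k,*_=np.linalg.lstsq(A,T,rcond=None)
print("circle",s,"\nth",np.degrees(th).round(),"\nT",T.round(2),"\nres",(T-A@k).round(2),"\nR",R.round(1),"\nk",k,"amp",np.hypot(k[1],k[2]))
# weight at world angle th+phi (from top toward front): T needed = drag - m g r sin(th+phi)
phi=np.arctan2(-k[2],-k[1]);print("phi",np.degrees(phi),"target th",(180-np.degrees(phi))%360)
E
python3 fit.py
```

```text
time: 6.13
eef_pos: [544.9, 44.6, 80.5]
tool_rot: [0.0, 0.644, 0.765, 0.0]
wrist_force: [1.3, 7.2, -2.4]
finger_gap: 22.1
finger_force: 60.5

time: 6.38
eef_pos: [516.9, 39.8, 96.4]
tool_rot: [-0.001, 0.644, 0.765, -0.0]
wrist_force: [1.4, -2.8, -6.9]
finger_gap: 22.0
finger_force: 60.0

time: 6.63
eef_pos: [501.7, 37.0, 123.2]
tool_rot: [-0.001, 0.645, 0.765, -0.0]
wrist_force: [-3.6, 5.4, -7.0]
finger_gap: 22.0
finger_force: 60.0

time: 6.88
eef_pos: [501.8, 37.0, 155.2]
tool_rot: [-0.001, 0.645, 0.765, -0.001]
wrist_force: [-2.3, 4.5, -9.6]
finger_gap: 22.1
finger_force: 59.9

time: 7.13
eef_pos: [517.0, 39.9, 181.5]
tool_rot: [-0.001, 0.645, 0.765, -0.001]
wrist_force: [-1.9, -6.8, -13.1]
finger_gap: 22.1
finger_force: 59.7

time: 7.38
eef_pos: [544.1, 44.4, 197.2]
tool_rot: [-0.001, 0.645, 0.764, -0.001]
wrist_force: [-6.8, 8.0, -16.9]
finger_gap: 22.3
finger_force: 59.5

circle [558.60566463 138.82731602  60.1186796 ] 
th [-15.  15.  46.  75. 106. 134. 164. 194. 225. 255. 286. 315. 346.] 
T [0.53 0.47 0.36 0.28 0.23 0.15 0.15 0.18 0.33 0.36 0.58 0.68 0.56] 
res [-0.04 -0.03 -0.04  0.01  0.04  0.01  0.   -0.03  0.01 -0.07  0.04  0.1
 -0.01] 
R [ -4.4  -4.2  -7.1  -8.6 -15.  -14.5  -8.8   1.7   4.2   4.3  -1.2  -7.1
 -15.1] 
k [ 0.35870322 -0.13207981  0.18340338] amp 0.2260129974621255
phi -54.240068133903385 target th 234.24006813390338
```

```bash
cp log.txt log1.txt; python3 -m creep '[{"hand":255,"tx":-10,"ty":-1,"tz":-4,"rx":0,"ry":0,"rz":0},{"hand":255,"tx":-9,"ty":-2,"tz":-5,"rx":0,"ry":0,"rz":0}]' >/dev/null; (python3 -m creep '[{"hand":255,"tx":-8,"ty":-1,"tz":-7,"rx":0,"ry":0,"rz":0}]';echo
python3 -m creep '[{"hand":255,"tx":-6,"ty":-2,"tz":-8,"rx":0,"ry":0,"rz":0},{"hand":255,"tx":-6,"ty":0,"tz":-9,"rx":0,"ry":0,"rz":0}]';echo
python3 -m creep '[{"hand":255,"tx":-3,"ty":-1,"tz":-9,"rx":0,"ry":0,"rz":0},{"hand":255,"tx":-2,"ty":0,"tz":-11,"rx":0,"ry":0,"rz":0}]';echo
python3 -m creep '[{"hand":255,"tx":0,"ty":0,"tz":-10,"rx":0,"ry":0,"rz":0},{"hand":255,"tx":2,"ty":0,"tz":-11,"rx":0,"ry":0,"rz":0}]';echo
python3 -m creep '[{"hand":255,"tx":3,"ty":1,"tz":-9,"rx":0,"ry":0,"rz":0},{"hand":255,"tx":6,"ty":0,"tz":-9,"rx":0,"ry":0,"rz":0}]';echo) >>log.txt; python3 fit.py
```

```text
circle [558.67160368 138.81962037  60.08267211] 
th [-15.  15.  46.  75. 106. 134. 164. 194. 225. 255. 286. 315. 346. 317.
 296. 276. 255. 235.] 
T [ 0.53  0.47  0.36  0.28  0.23  0.15  0.15  0.18  0.33  0.36  0.58  0.68
  0.56 -0.12 -0.09 -0.11 -0.22 -0.39] 
res [-0.05 -0.02 -0.02  0.03  0.07  0.04  0.02 -0.02  0.01 -0.08  0.03  0.09
 -0.01 -0.01  0.04  0.08  0.04 -0.05] 
R [ -4.4  -4.2  -7.1  -8.5 -15.  -14.5  -8.8   1.7   4.2   4.3  -1.2  -7.1
 -15.    8.5   4.1   6.1   6.5   7.6] 
k [ 0.3508024  -0.14878004  0.18936209] amp 0.24081840145628164
phi -51.84360883565005 target th 231.84360883565006
```

```bash
python3 -m creep '[{"hand":255,"tx":1,"ty":0,"tz":-1,"rx":0,"ry":0,"rz":0},{"hand":255,"tx":0,"ty":0,"tz":0,"rx":0,"ry":0,"rz":0},{"hand":255,"tx":0,"ty":0,"tz":0,"rx":0,"ry":0,"rz":0},{"hand":255,"tx":0,"ty":0,"tz":0,"rx":0,"ry":0,"rz":0},{"hand":255,"tx":0,"ty":0,"tz":0,"rx":0,"ry":0,"rz":0},{"hand":255,"tx":0,"ty":0,"tz":0,"rx":0,"ry":0,"rz":0},{"hand":255,"tx":0,"ty":0,"tz":0,"rx":0,"ry":0,"rz":0}]'; python3 - <<'E'
from h import *
a=ctrl.snapshot("scene")[85:225,85:245,::-1];b=ctrl.snapshot("top")[85:225,330:490,::-1]
cv2.imwrite("pics/b.png",np.hstack([cv2.resize(i,None,fx=2.5,fy=2.5) for i in(a,b)]))
p=ctrl.get_obs()["eef_pos"];print(p,np.degrees(np.arctan2(p@[.985,.174,0]-558.67,p[2]-138.82)))
E
```

```text
time: 8.88
eef_pos: [511.4, 38.7, 103.3]
tool_rot: [-0.002, 0.645, 0.765, -0.001]
wrist_force: [-7.0, 7.2, -11.9]
finger_gap: 22.1
finger_force: 60.6
[511.36046196  38.68909666 103.24513384] -126.40257077845463
```

View pics/b.png

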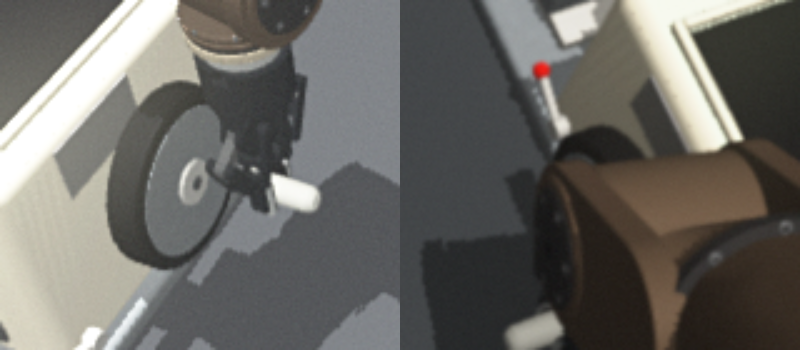

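The fingers hold the crank near scene crop (255,185), low on the robot's side of the wheel. The wheel stands at 233.6° and the target is 232–234°, so I'm handing in.

```bash
python3 -c "
from bench import ctrl
print(ctrl.hand_in())"
```

```text
the job is handed in; nothing more can be done
None
```

I turned the wheel just over one full turn and brought its heavy side, as felt through the crank, to about straight down (a few degrees' uncertainty); the gripper still holds the handle at about 60 N, the bystanders were never approached, and the job is handed in (no verdict came back).

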